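# Lock the adjustable slab frame with its T-pin

## Robot

A 6-joint arm with a two-finger parallel gripper is mounted at the origin on the work surface. World frame = base frame: x ahead of the robot, y to its left, z up, the work surface at z = 0. Lengths are in m, angles in degrees, forces in N, time in s.
With the tool pointing down it reaches from about 0.4 to 0.825 m from the base axis. Payload 7 kg.
Tool frame: the origin (TCP) lies on the centre line of the jaws, within the pads' length; the fingertips stand 19 mm ahead of it and the grasp point (between the pads) is the TCP (r.tips_ahead is the distance from the TCP to the fingertips, in m); z points along the fingers, y is the line along which they close (so a half turn about z gives the same grasp; the last joint's range is limited). The gripper opens to 88 mm and grips with 3 to 60 N. Pads are 19 mm wide; open, the fingers measure 130 mm over their backs; the gripper's body (78 mm by 193 mm) begins 47 mm behind the grasp point.
Start: joints at [-52.535, 20.546, 0.682, 0, -70.136, -16.507], TCP at [0.241, -0.63, 0.246] pointing down, gripper open.
Joint ranges: [-176.03, 176.03], [-82.01, 121.73], [-58.28, 71.71], [-173.87, 95.51], [-174.79, -0.11], [-173.66, 173.66]. Speed limits (degrees/s): [136.94, 136.94, 172.46, 180, 180, 180].

## Interface

Orientations are given as [roll, pitch, yaw] about the fixed x, y, z axes, in that order (R = Rz(yaw) Ry(pitch) Rx(roll)).
In Python, from plant import r, viewer, close_job gives the robot as it stands. The module is installed in compiled form; this text tells all that it offers.
- The arm moves only by the tool arm_command, never from a script. Its arguments are lists of equal length, an entry for each row: "travel": the shift along the world's x, y, z scaled (see below), a list of three; "delta_rot": the turn, a rotation vector about the world's x, y, z scaled (see below), a list of three. In form: {"travel": [[dx, dy, dz], ...], "delta_rot": [[rx, ry, rz], ...]}. A call has 1 to 20 rows; each row is the pose to reach, as a shift and turn from the pose commanded when the call began; what a row does not reach only later rows make up. The controller multiplies each number of a shift by 0.5 m and each number of a turn by 90 degrees. A row lasts 1/8 s, in which the tool goes at most 62.5 mm and 10.7 degrees, less where a joint would pass 70% of its speed; a pose out of reach is approached as far as the arm can. A call with a number of a shift or a turn outside -1 to 1 is refused whole. A call with a gripper value outside its range is refused whole. "grip" is the opening, from 0 (shut) to 1 (fully open), set as the call begins (left out, the last holds). The fingers move at their own pace and stop on an object; "newtons" is the grip in N (left out, the last holds). Time passes only in rows, so rows that repeat a pose let the fingers close. It gives the time, the measured TCP pose, the force, the opening and the grip force at its end, in the units of the state.
- r.get_state(): the state, without advancing time (a new reading comes with each control period).
- viewer.capture(name): name is "scene" or "side" or "wrist"; returns a dict with "img" (384x512x3 uint8, red, green, blue), "camera_matrix" (3x3 intrinsics, pixels), "distortion" ([k1, k2, p1, p2, k3] as OpenCV has them; the pictures are not rectified), "R" (3x3) and "t" (3): a world point X has camera coordinates R X + t; the wrist camera has in their place "mount" (4x4, takes a point from camera to tool coordinates, whose origin is the TCP and whose axes are the flange's). Camera axes: x right, y down, z forward; pixel columns grow to the right and rows downward; lengths in m; the calibration is good to about 2 mm. A picture is of the moment at which its call begins: read the wrist's pose just before it. There is no depth.
- close_job(): hands the job in; it is judged then, once.
The state is a dict: "time_s": time; "joints": joint angles; "qd": joint speeds; "joint_torque": joint torques, N m; "tcp_pos": TCP position; "eef_rot": TCP orientation; "contact_force": force on the tool from outside, world axes, zero at the start; "moment": the same for the moment, N m; "gripper_width": finger opening in m; "gripper_force": force on a finger pad.
Only numpy, scipy, OpenCV 4.12 (cv2) and the standard library are available. Lean on these libraries where they do the work, as an engineer would, in place of code of your own. Each camera call takes 0.05 s, during which the arm holds its last target. There are 200 camera calls.

## Task

Close up the adjustable slab frame and lock it: slide its cross bar into the frame until the hole in the bar's tongue lines up with the holes of the fork beside the frame, then lay the loose T-headed steel pin in the open guide channel, nose towards the fork, and ease it through fork and tongue until its head is fully home against the channel. Do it gently, without forcing the pin, and leave the other things on the table where they are.

Things in the scene. Friction and masses are not known exactly. Their poses are not given: they have to be found in the camera images.
- frame: Steel slab frame fixed to the table. Aluminium base plate 12 mm thick, own x -100 to 120, y -95 to 180 mm; steel walls 10 mm thick with tops at z 40 mm: sides at y 50 and -90 (x -90 to 110), far wall at x 115. Origin on the table. x: the way the cross bar slides in (away from the robot, give or take yaw); y: outwards along the guide channel (robot's left); z up. Open towards the robot.
- fork_hole (a point): middle of the fork beside the frame, on its holes' axis: x 50, y 89, z 34 mm in the frame's axes (same axes). The fork is two upright steel cheeks, x 30 to 70, y 76 to 84 and 95 to 103, tops at z 56 mm, each with a round 17 mm hole.
- channel_end (a point): outer end of the open-topped V channel, on the pin axis (x 50, y 177, z 34 mm in the frame's axes), where the pin's head stops. The channel leads from here to the outer cheek (y 103), mouth 26 mm wide, lips at z 37 mm; a pin lying in it is in line with the fork's holes. Nothing stands beyond its end but 3 mm of base plate.
- crossbar (a joint): travel of the cross bar along the frame's x, m: 0 when its tongue's hole is in line with the fork's holes, -0.065 to -0.03 at the start (pulled out towards the robot), end stop at +0.012. Slides stiffly (3 N), stays where left, can be pushed either way. At 0 the tongue's far end is flush with the cheeks' far ends. The pin's tapered nose corrects errors up to 3 mm.
- bar_face (a point): on the cross bar's face nearest the robot, at the middle of its length, at its top edge, 48 mm above the table (x -6, y -20 mm in the frame's axes at joint 0). The bar is 12 mm thick (x), 126 mm long (y) between the side walls, z 14 to 48 mm: push on this face. A bridge over the side wall ties it to the tongue.
- tongue_hole (a point): centre of the 17 mm hole in the cross bar's tongue, 34 mm above the table; the tongue is an upright steel strip 8 mm thick and 30 mm tall that runs forward from the bar between the fork's cheeks
- pin: loose steel pin, 90 g (varies), lying flat on the table, axis 7 mm up: shaft 14 mm across, 113 mm long, its last 12 mm tapering to a 6 mm nose; head a flat cross piece (T) 34 mm wide, 14 mm thick, 10 mm long. Origin on the axis at mid shaft (centre of mass about 59 mm behind the nose tip); x points to the nose, y along the T.
- pin_nose (a point): tip of the pin's nose, on its axis
- pin_head (a point): underside of the pin's T head, on its axis; the head's outer face is 10 mm further back
- cutter: bystander: steel ring cutter, 72 mm across, 35 mm high
- scraper: bystander: dough scraper lying flat, 115 mm wide
- bowl: bystander: steel mixing bowl, 190 mm across, 85 mm high
- jar: bystander: glass jar with a steel lid, 76 mm across, 120 mm high
- beaker: bystander: steel mug, 80 mm across, 90 mm high
- timer: bystander: white kitchen timer, 70 mm wide, 60 mm high
- spatula: bystander: spatula lying flat
There are look-alikes about, which are no part of the job. Several things look just like the pin: the one meant starts nearest to the robot's base.

How it is judged:
By the outcome, as a careful person would: the job done as asked, in the order asked, and still so for the second after the job is handed in, with the robot touching nothing.
It also fails if it takes over 70 s, if anything falls off the work surface, if the arm or the gripper's body presses on something with over 40 N, if the wrist force passes 120 N, or if a joint passes its speed limit or range.

## Working session

There is one attempt and no reset: what is moved stays moved. The work goes in short steps, Python scripts to look and compute and a tool call to move; the robot and the scene stay as the last step left them, time stands still between calls to the robot, and variables do not carry over. Pictures are saved under pics/ and viewed, at most 10 in all, crops included, and the job is handed in when it is done.

Besides the shell and the picture viewer there is one more tool, called after ">>>" as a command line: name --argument value ..., lists and objects as JSON in quotes. arm_command: Moves the arm, as the interface text tells. Shifts and turns lie within -1 to 1; 1 stands for 0.5 m of shift or 90 degrees of turn. Its arguments: {"type":"object","properties":{"travel":{"type":"array"},"delta_rot":{"type":"array"},"grip":{"type":"number"},"newtons":{"type":"number"}},"required":["travel","delta_rot"]}

```bash
mkdir -p pics; cat > h.py <<'E'
import numpy as np, cv2, pickle
from plant import r, viewer
from scipy.spatial.transform import Rotation as Rn
def cap(n, fn=None):
    s=r.get_state(); c=viewer.capture(n)
    if n=="wrist":
        T=np.eye(4); T[:3,:3]=Rn.from_euler('xyz',s['eef_rot'],degrees=True).as_matrix(); T[:3,3]=s['tcp_pos']
        M=np.linalg.inv(T@np.array(c['mount'])); c['R'],c['t']=M[:3,:3],M[:3,3]
    if fn: cv2.imwrite('pics/'+fn+'.png',c['img'][:,:,::-1]); pickle.dump(c,open('pics/'+fn+'.pkl','wb'))
    return c
def ld(fn): return pickle.load(open('pics/'+fn+'.pkl','rb'))
def ray(c,uv):
    p=cv2.undistortPoints(np.array([[uv]],float),np.array(c['camera_matrix']),np.array(c['distortion']))[0,0]
    R=np.array(c['R']); o=-R.T@np.array(c['t']).ravel(); d=R.T@np.array([p[0],p[1],1.]); return o,d/np.linalg.norm(d)
def onz(c,uv,z):
    o,d=ray(c,uv); return o+d*(z-o[2])/d[2]
def proj(c,X):
    X=np.atleast_2d(np.array(X,float))
    return cv2.projectPoints(X,cv2.Rodrigues(np.array(c['R']))[0],np.array(c['t'],float).ravel(),np.array(c['camera_matrix']),np.array(c['distortion']))[0][:,0]
E
python3 - <<'E'
from h import *
print(r.get_state(), r.tips_ahead)
a=cap('scene','scene0');b=cap('side','side0');cap('wrist','wrist0')
for c in(a,b): print(-np.array(c['R']).T@np.array(c['t']).ravel())
i=np.vstack([a['img'],b['img']])[:,:,::-1]
cv2.imwrite('pics/s2.png',cv2.resize(a['img'][:,:,::-1],(800,600),interpolation=cv2.INTER_CUBIC))
cv2.imwrite('pics/d2.png',cv2.resize(b['img'][:,:,::-1],(800,600),interpolation=cv2.INTER_CUBIC))
E
```

```text
{'time_s': 0.0, 'joints': array([-5.25338633e+01,  2.05925938e+01,  6.34690354e-01, -2.02216482e-02,
       -7.01358460e+01, -1.65056529e+01]), 'qd': array([ 0.04512785, -0.03700343,  0.02285775,  0.07643608, -0.0044171 ,
        0.05504331]), 'joint_torque': array([-3.81296617e-03, -5.82713270e+01,  2.93045175e+01,  6.99667767e+00,
        6.91859706e-03, -1.54348954e-04]), 'tcp_pos': array([ 0.24126898, -0.62992587,  0.24461623]), 'eef_rot': array([ 1.79904713e+02, -8.41151589e-03, -1.59046396e+02]), 'contact_force': array([ 0.56436086, -0.19876879, -0.11399519]), 'moment': array([ 0.00721224, -0.0204049 , -0.00912095]), 'gripper_force': 0.0, 'gripper_width': 0.08757596332752243} 0.019
[1.15879514 1.02773657 1.11033453]
[0.26931524 1.19785903 0.94270075]
```

View pics/s2.png

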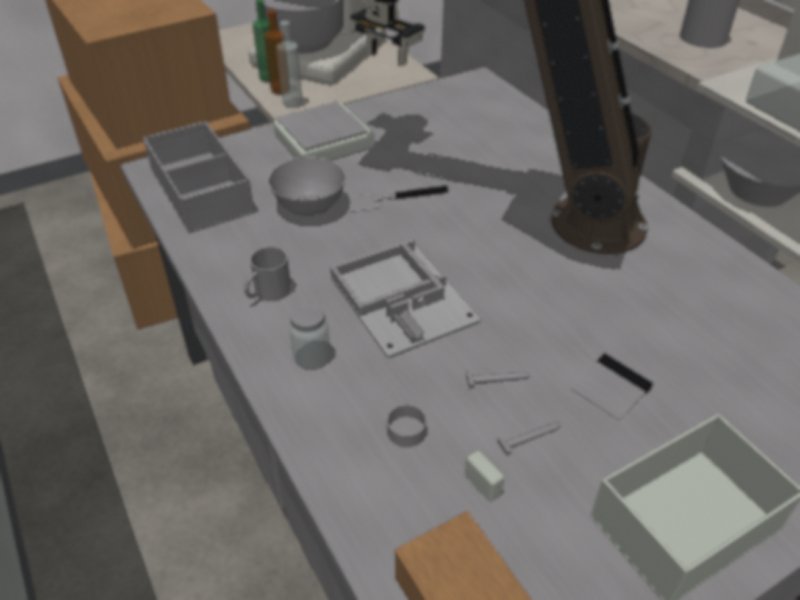

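View pics/d2.png

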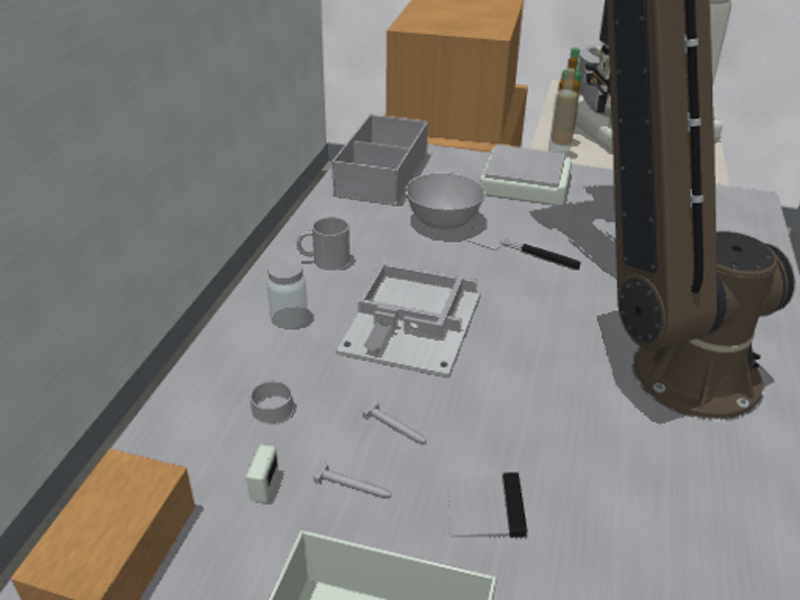

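Scene and side views, in 800-px coordinates. There are two pin candidates:
- A: scene (498,378), side (395,424).
- B: scene (530,437), side (353,484).

The frame is at scene (405,295), side (410,320). I'll localise both pins and look at a close crop.

```bash
python3 - <<'E'
from h import *
a,b=ld('scene0'),ld('side0')
f=.64
for n,us,ud in [('Ahead',(470,379),(371,411)),('Anose',(528,377),(424,441)),('Bhead',(506,444),(320,475)),('Bnose',(559,425),(390,494)),('cutter',(407,415),(272,395)),('jarlid',(308,315),(285,270)),('mug',(268,258),(333,228))]:
    z={'c':.035,'j':.12,'m':.09}.get(n[0],.007)
    p,q=onz(a,np.array(us)*f,z),onz(b,np.array(ud)*f,z); print(n,p.round(3),q.round(3),np.hypot(*p[:2]).round(3))
for n,us in [('outer-near?',(478,320)),('outer-far?',(390,352))]: print(n,onz(a,np.array(us)*f,.012).round(4))
for n,us in [('a',(447,373)),('b',(338,352))]: print(n,onz(b,np.array(us)*f,.012).round(4))
A=a['img'][145:245,200:325,::-1];B=b['img'][160:300,205:330,::-1]
k=lambda x:cv2.resize(x,None,fx=4.2,fy=4.2,interpolation=cv2.INTER_CUBIC)
A=a['img'][150:293,200:295,::-1];B=b['img'][160:303,205:300,::-1]
A=a['img'][150:290,205:365,::-1]
cv2.imwrite('pics/c1.png',cv2.resize(A,None,fx=4,fy=4,interpolation=cv2.INTER_CUBIC))
cv2.imwrite('pics/c2.png',cv2.resize(b['img'][160:300,195:355,::-1],None,fx=4,fy=4,interpolation=cv2.INTER_CUBIC))
E
```

```text
Ahead [0.56  0.265 0.007] [0.559 0.271 0.007] 0.62
Anose [0.459 0.318 0.007] [0.454 0.314 0.007] 0.558
Bhead [0.589 0.426 0.007] [0.594 0.432 0.007] 0.727
Bnose [0.48  0.44  0.007] [0.477 0.438 0.007] 0.651
cutter [0.722 0.3   0.035] [0.725 0.31  0.035] 0.781
jarlid [0.799 0.058 0.12 ] [0.796 0.061 0.12 ] 0.801
mug [ 0.789 -0.173  0.09 ] [ 0.778 -0.164  0.09 ] 0.808
outer-near? [0.4571 0.1417 0.012 ]
outer-far? [0.6619 0.13   0.012 ]
a [0.4538 0.1418 0.012 ]
b [0.6637 0.1418 0.012 ]
```

View pics/c2.png

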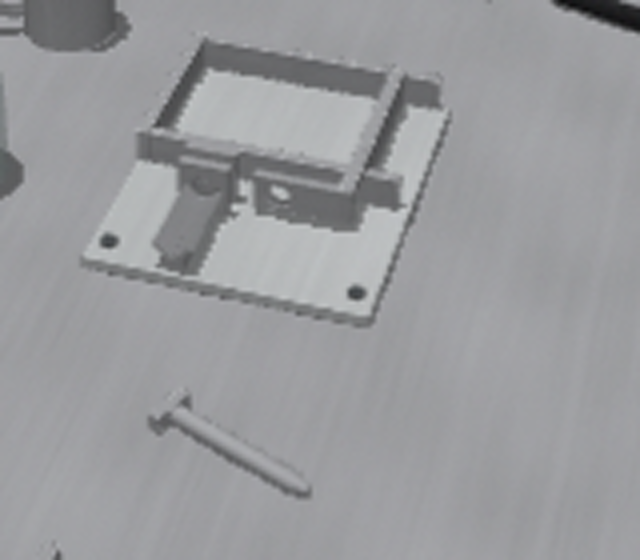

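Pin A is the one meant: its ends are 0.56 and 0.62 m from the base, against 0.65 and 0.73 m for B. Its measured length of about 0.114 m matches the given size, and its head is at the far end (crop px (170,410)). The frame is at about (0.555,-0.037), with yaw near -2°. I'll move above it for a wrist view.

>>> arm_command --travel '[[0.34,0.96,0.3],[0.34,0.96,0.3],[0.34,0.96,0.3],[0.34,0.96,0.3],[0.34,0.96,0.3],[0.34,0.96,0.3],[0.34,0.96,0.3],[0.34,0.96,0.3],[0.34,0.96,0.3],[0.34,0.96,0.3]]' --delta_rot '[[0,0,-0.26],[0,0,-0.26],[0,0,-0.26],[0,0,-0.26],[0,0,-0.26],[0,0,-0.26],[0,0,-0.26],[0,0,-0.26],[0,0,-0.26],[0,0,-0.26]]' --grip 0

```text
time_s: 1.4
tcp_pos: [0.4121, -0.1486, 0.3962]
eef_rot: [180.0, 0.1, 177.8]
contact_force: [0.2, 0.4, -0.7]
gripper_width: 0.0006
gripper_force: 0.0
```

>>> arm_command --travel '[[0.18,0.48,0.0],[0.18,0.48,0.0],[0.18,0.48,0.0],[0.18,0.48,0.0],[0.18,0.48,0.0],[0.18,0.48,0.0],[0.18,0.48,0.0]]' --delta_rot '[[0,0,0],[0,0,0],[0,0,0],[0,0,0],[0,0,0],[0,0,0],[0,0,0]]'

```text
time_s: 2.28
tcp_pos: [0.5011, 0.0883, 0.3957]
eef_rot: [-180.0, 0.0, 177.5]
contact_force: [0.6, 0.1, 0.1]
gripper_width: 0.0007
gripper_force: 0.0
```

```bash
python3 - <<'E'
from h import *
c=cap('wrist','w1'); print(r.get_state()['tcp_pos'],r.get_state()['eef_rot'],np.array(c['mount']).round(3))
cv2.imwrite('pics/w1b.png',cv2.resize(c['img'][:,:,::-1],(800,600),interpolation=cv2.INTER_CUBIC))
E
```

```text
[0.50113323 0.08828884 0.39586881] [1.79986732e+02 2.61186702e-02 1.77470327e+02] [[-0.001 -0.962 -0.273  0.072]
 [ 1.    -0.001  0.    -0.   ]
 [-0.001 -0.273  0.962 -0.139]
 [ 0.     0.     0.     1.   ]]
```

View pics/w1b.png

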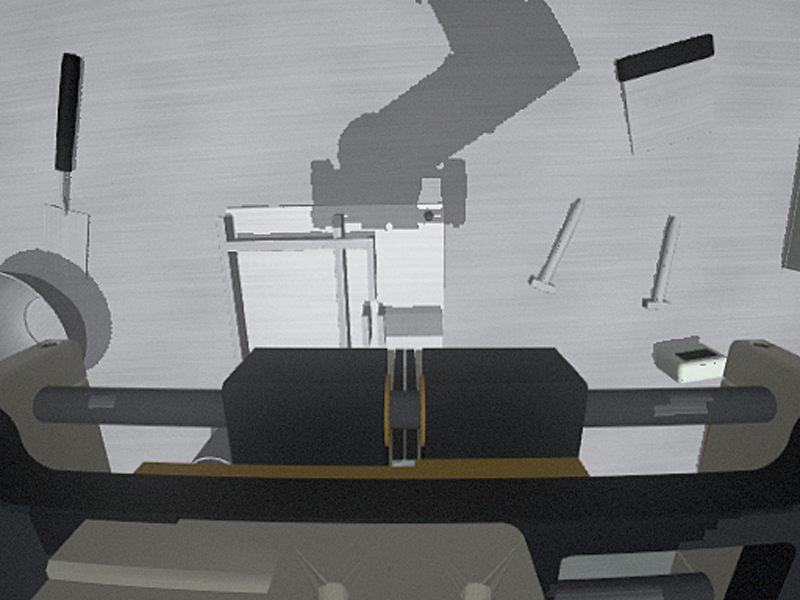

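The wrist view, in 800-px coordinates:
- Plate: near edge runs from (228,207) to (443,205).
- Cross bar: at (300,242).
- Tongue and fork: near (372,315).
- Channel: (412,320).
- Pin: head at (542,284), nose at (578,203).

The fingers hide the far part, so I'll move further out.

>>> arm_command --travel '[[0.12,0.0,0.0],[0.26,0.0,0.0],[0.26,0.0,0.0],[0.26,0.0,0.0],[0.26,0.0,0.0]]' --delta_rot '[[0,0,0],[0,0,0],[0,0,0],[0,0,0],[0,0,0]]'

```text
time_s: 2.95
tcp_pos: [0.6306, 0.089, 0.3967]
eef_rot: [180.0, 0.1, 177.5]
contact_force: [0.7, 0.1, -0.3]
gripper_width: 0.0003
gripper_force: 0.0
```

```bash
python3 - <<'E'
from h import *
c=cap('wrist','w2'); print(r.get_state()['tcp_pos'])
cv2.imwrite('pics/w2b.png',cv2.resize(c['img'][20:232,120:400,::-1],(784,594),interpolation=cv2.INTER_CUBIC))
E
```

```text
[0.6304752  0.08925679 0.39700495]
```

View pics/w2b.png

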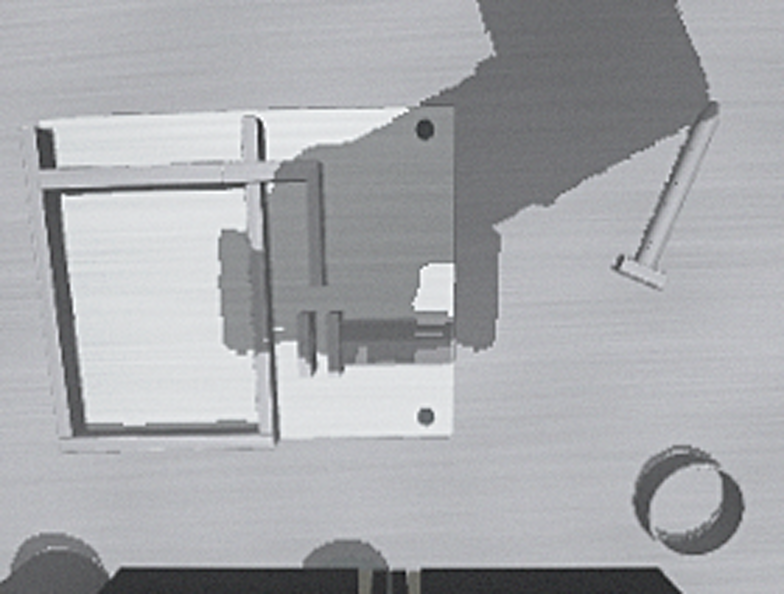

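```bash
cat > fit.py <<'E'
from h import *
from scipy.optimize import least_squares
c=ld('w2'); P=lambda u,v:(120+(u+.5)/2.8-.5,20+(v+.5)/2.8-.5)
obs=[((453,107),(-100,180,12)),((452,438),(120,180,12)),((250,116),(-90,50,40)),((42,129),(-90,-90,40)),((342,312),(30,103,56)),((342,371),(70,103,56)),((328,312),(30,95,56)),((275,432),(110,55,40))]
W=np.array([onz(c,P(*u),o[2]/1e3)[:2] for u,o in obs]); O=np.array([o[:2] for u,o in obs])/1e3
Rm=lambda a:np.array([[np.cos(a),-np.sin(a)],[np.sin(a),np.cos(a)]])
s=least_squares(lambda p:(O@Rm(p[2]).T+p[:2]-W).ravel(),[.55,-.04,0],loss='soft_l1',f_scale=.002)
print('frame',s.x[:2].round(4),np.degrees(s.x[2]).round(2)); print((s.fun.reshape(-1,2)*1e3).round(1))
to=lambda q:Rm(s.x[2]).T@(q-s.x[:2])
F=lambda x,y:(Rm(s.x[2])@np.array([x,y])+s.x[:2]).round(4)
for u in [(60,170),(150,168),(240,163)]: print('bar face own x', to(onz(c,P(*u),.048)[:2])*1e3)
print('fork',F(.05,.089),'chend',F(.05,.177),'pushmid',F(-.006,-.02))
for n,u in [('nose',(712,105)),('headL',(617,262)),('headR',(661,283)),('head/shaft',(648,262))]: print(n,onz(c,P(*u),.007 if n!='headL' and n!='headR' else .012).round(4))
E
python3 fit.py
python3 - <<'E'
from h import *
c=ld('w2'); cv2.imwrite('pics/pin1.png',cv2.resize(c['img'][45:135,320:400,::-1],None,fx=6,fy=6,interpolation=cv2.INTER_CUBIC))
E
```

```text
frame [ 0.5456 -0.0415] -1.72
[[-1.2  2.8]
 [-1.   2.2]
 [-0.   0.3]
 [-3.3 -8.2]
 [ 0.5 -1.1]
 [ 3.4 -0.1]
 [ 0.7 -0.3]
 [ 0.9 -0.1]]
bar face own x [-60.96459017 -69.49808471]
bar face own x [-60.13617292 -12.62967439]
bar face own x [-61.45966374  43.46818812]
fork [0.5983 0.046 ] chend [0.6009 0.1339] pushmid [ 0.539  -0.0613]
nose [0.4546 0.3112 0.007 ]
headL [0.5542 0.2481 0.012 ]
headR [0.5692 0.2792 0.012 ]
head/shaft [0.5548 0.2712 0.007 ]
```

View pics/pin1.png

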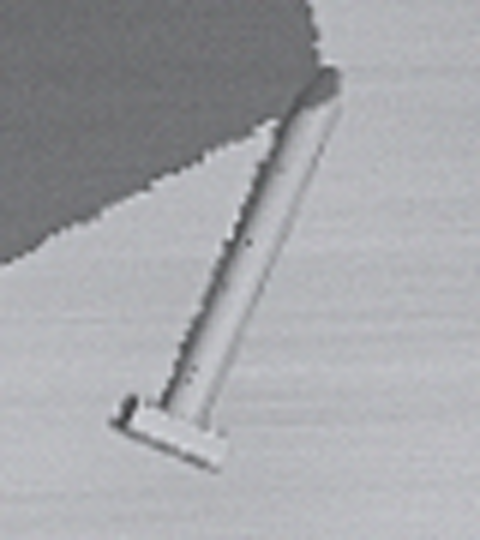

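```bash
sed -i 's/((42,129),/((33,127),/' fit.py; cat >> fit.py <<'E'
Q=lambda u,v:(320+(u+.5)/6-.5,45+(v+.5)/6-.5)
n,h=[onz(c,Q(*u),.007)[:2] for u in [(329,72),(188,410)]]
m1=onz(c,Q(247,260),.007)[:2]
print('pin',n.round(4),h.round(4),np.linalg.norm(n-h),np.degrees(np.arctan2(*(n-h)[::-1])),'mid',m1)
for nm,N,H in [('scene0',(528,377),0),('side0',(424,441),0)]: pass
a,b=ld('scene0'),ld('side0')
for k in (a,b): print((proj(k,[[*n,.007],[*h,.007]])/.64).round(1), proj(k,[[*F(-.1,.18),.012],[*F(.12,.18),.012]])/.64)
E
python3 fit.py
```

```text
frame [ 0.5455 -0.0415] -1.74
[[-1.2  2.8]
 [-1.1  2.1]
 [-0.1  0.2]
 [-1.9 -2.6]
 [ 0.5 -1.2]
 [ 3.3 -0.2]
 [ 0.6 -0.4]
 [ 0.8 -0.2]]
bar face own x [-60.81541824 -69.46763703]
bar face own x [-60.01426187 -12.59883612]
bar face own x [-61.36464393  43.49838551]
fork [0.5982 0.0459] chend [0.6009 0.1339] pushmid [ 0.5389 -0.0614]
nose [0.4546 0.3112 0.007 ]
headL [0.5542 0.2481 0.012 ]
headR [0.5692 0.2792 0.012 ]
head/shaft [0.5548 0.2712 0.007 ]
pin [0.4536 0.312 ] [0.5542 0.2708] 0.1086726737492531 157.75084080348603 mid [0.50873942 0.28815748]
[[528.3 374.2]
 [473.9 379.7]] [[480.33182511 318.9040154 ]
 [387.24318333 355.14469467]]
[[424.6 440.2]
 [373.7 411.6]] [[448.5493527  373.14790308]
 [335.60476788 349.01187948]]
```

>>> arm_command --travel '[[-0.372,-0.296,-0.494],[-0.372,-0.296,-0.494],[-0.372,-0.296,-0.494],[-0.372,-0.296,-0.494],[-0.372,-0.296,-0.494],[-0.372,-0.296,-0.494],[-0.372,-0.296,-0.704],[-0.372,-0.296,-0.704],[-0.372,-0.296,-0.704],[-0.372,-0.296,-0.704],[-0.372,-0.296,-0.704]]' --delta_rot '[[0,0,0.008],[0,0,0.008],[0,0,0.008],[0,0,0.008],[0,0,0.008],[0,0,0.008],[0,0,0.008],[0,0,0.008],[0,0,0.008],[0,0,0.008],[0,0,0.008]]'

```text
time_s: 4.38
tcp_pos: [0.4468, -0.0578, 0.0456]
eef_rot: [179.9, 0.2, 178.3]
contact_force: [-0.0, -0.7, 0.2]
gripper_width: 0.0006
gripper_force: 0.0
```

>>> arm_command --travel '[[0.01,0,0],[0.02,0,0],[0.03,0,0],[0.04,0,0],[0.05,0,0],[0.05,0,0]]' --delta_rot '[[0,0,0],[0,0,0],[0,0,0],[0,0,0],[0,0,0],[0,0,0]]'

```text
time_s: 5.12
tcp_pos: [0.4706, -0.0584, 0.0434]
eef_rot: [-180.0, -0.0, 178.3]
contact_force: [-0.7, 0.2, 0.8]
gripper_width: 0.0002
gripper_force: 0.0
```

>>> arm_command --travel '[[0.008,0,0],[0.016,0,0],[0.024,0,0],[0.024,0,0]]' --delta_rot '[[0,0,0],[0,0,0],[0,0,0],[0,0,0]]'

```text
time_s: 5.62
tcp_pos: [0.4825, -0.0585, 0.0434]
eef_rot: [-180.0, -0.0, 178.3]
contact_force: [-2.0, -1.5, -0.8]
gripper_width: 0.0005
gripper_force: 0.9
```

>>> arm_command --travel '[[0.01,0,0],[0.02,0,0],[0.03,-0.001,0],[0.04,-0.001,0],[0.05,-0.001,0],[0.06,-0.002,0],[0.07,-0.002,0],[0.076,-0.002,0],[0.076,-0.002,0],[0.076,-0.002,0]]' --delta_rot '[[0,0,0],[0,0,0],[0,0,0],[0,0,0],[0,0,0],[0,0,0],[0,0,0],[0,0,0],[0,0,0],[0,0,0]]'

```text
time_s: 6.88
tcp_pos: [0.5211, -0.0592, 0.0439]
eef_rot: [180.0, 0.1, 178.3]
contact_force: [-0.8, 0.1, -1.1]
gripper_width: 0.0004
gripper_force: 0.6
```

```bash
python3 - <<'E'
from h import *
c=cap('side','d1'); a=cap('scene','s1'); print(r.get_state()['contact_force'])
A=cv2.resize(b:=c['img'][165:245,215:315,::-1],(800,640))[:600]
B=cv2.resize(a['img'][150:230,205:305,::-1],(800,640))
cv2.imwrite('pics/m1.png',np.hstack([cv2.resize(c['img'][165:250,215:310,::-1],None,fx=4.2,fy=5,interpolation=cv2.INTER_CUBIC),cv2.resize(a['img'][150:235,205:300,::-1],None,fx=4.2,fy=5,interpolation=cv2.INTER_CUBIC)]))
E
```

```text
[-0.79953222 -0.34105288 -0.60050234]
```

View pics/m1.png

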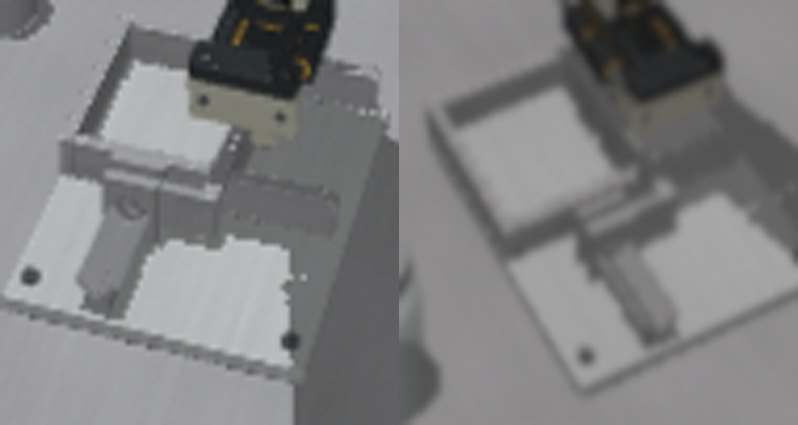

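The side and scene crops show the bar advancing, with the tongue now entering the fork. I'll push a bit further, then look from above.

>>> arm_command --travel '[[0.006,0,0],[0.012,0,0],[0.012,0,0],[0.012,0,0],[-0.01,0,0],[-0.03,0,0.1],[-0.03,0,0.2],[0.1,0.1,0.41],[0.21,0.21,0.41],[0.21,0.21,0.41],[0.21,0.21,0.41],[0.21,0.21,0.41],[0.21,0.21,0.41],[0.21,0.21,0.41]]' --delta_rot '[[0,0,0],[0,0,0],[0,0,0],[0,0,0],[0,0,0],[0,0,0],[0,0,0],[0,0,0],[0,0,0],[0,0,0],[0,0,0],[0,0,0],[0,0,0],[0,0,0]]'

```text
time_s: 8.72
tcp_pos: [0.6245, 0.0448, 0.2483]
eef_rot: [-180.0, -0.0, 178.2]
contact_force: [0.0, -0.8, 0.3]
gripper_width: 0.0005
gripper_force: 0.0
```

```bash
python3 - <<'E'
from h import *
c=cap('wrist','w3'); print(r.get_state()['tcp_pos'])
cv2.imwrite('pics/w3b.png',cv2.resize(c['img'][20:240,110:400,::-1],None,fx=2.7,fy=2.7,interpolation=cv2.INTER_CUBIC))
E
```

```text
[0.62472594 0.04493067 0.24845166]
```

View pics/w3b.png

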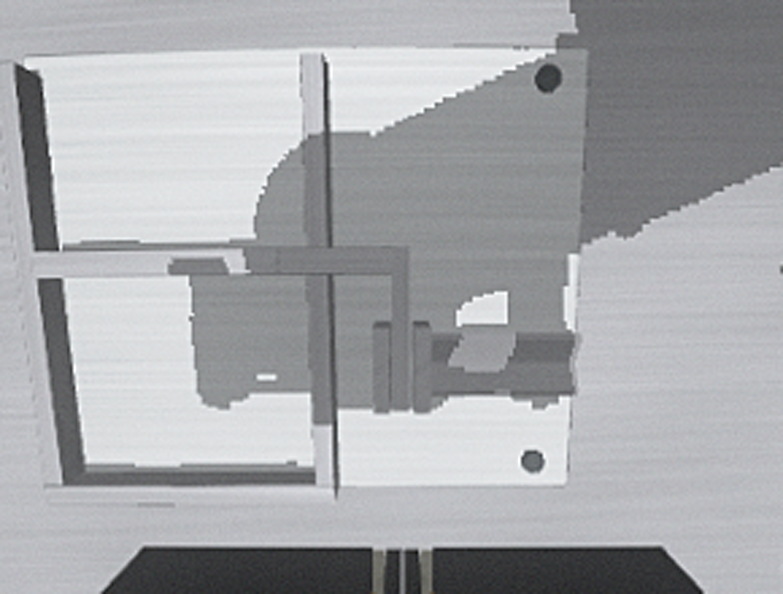

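The wrist view from above now shows the fork cheeks at crop px (381,322-412) and (422,322-412). The tongue end is at (400,409), nearly flush. The bar face's top edge is near row 250. I'll quantify these.

```bash
cat > fit2.py <<'E'
from h import *
from scipy.optimize import least_squares
c=ld('w3'); P=lambda u,v:(110+(u+.5)/2.7-.5,20+(v+.5)/2.7-.5)
obs=[((587,48),(-100,180,12)),((567,487),(120,180,12)),((312,54),(-90,50,40)),((8,62),(-90,-90,40)),((430,322),(30,103,56)),((430,412),(70,103,56)),((374,322),(30,76,56)),((374,412),(70,76,56)),((324,486),(120,50,40)),((50,486),(120,-90,40))]
W=np.array([onz(c,P(*u),o[2]/1e3)[:2] for u,o in obs]); O=np.array([o[:2] for u,o in obs])/1e3
Rm=lambda a:np.array([[np.cos(a),-np.sin(a)],[np.sin(a),np.cos(a)]])
s=least_squares(lambda p:(O@Rm(p[2]).T+p[:2]-W).ravel(),[.55,-.04,0],loss='soft_l1',f_scale=.002)
print('frame',s.x[:2].round(4),np.degrees(s.x[2]).round(2)); print((s.fun.reshape(-1,2)*1e3).round(1).tolist())
to=lambda q:Rm(s.x[2]).T@(q-s.x[:2])
F=lambda x,y:(Rm(s.x[2])@np.array([x,y])+s.x[:2]).round(4)
for u in [(60,251),(200,249),(380,247)]: print('face', to(onz(c,P(*u),.048)[:2])*1e3)
for z in(.048,.049): print('tongue end', to(onz(c,P(400,410),z)[:2])*1e3)
print('cheek ends',[to(onz(c,P(u,v),.056)[:2]).round(4)*1e3 for u,v in [(381,322),(381,412),(422,322),(422,412)]])
print('channel end mid z37',to(onz(c,P(576,335),.037)[:2])*1e3,to(onz(c,P(576,393),.037)[:2])*1e3)
print('fork',F(.05,.089),'chend',F(.05,.177))
E
python3 fit2.py
python3 - <<'E'
from h import *
c=ld('w3'); x=c['img'][120:185,230:280,::-1]; cv2.imwrite('pics/fk.png',cv2.resize(x,None,fx=9,fy=9,interpolation=cv2.INTER_CUBIC))
for col in (250,251,257,258,259,266,267): print(col,c['img'][164:178,col,0])
for col in (150,170,190): print(col,c['img'][104:125,col,0])
E
```

```text
frame [ 0.5438 -0.0424] -2.12
[[-1.2, 2.7], [-0.5, -0.7], [-2.8, 0.8], [-3.3, -1.5], [1.2, 0.6], [-0.4, 0.1], [1.0, -0.9], [-0.6, -0.6], [8.0, -0.7], [7.3, 0.9]]
face [ -3.21598752 -68.46256591]
face [-3.44277861 -2.91452262]
face [-4.22721646 79.41166804]
tongue end [71.10309616 88.81725829]
tongue end [70.90984607 88.8191288 ]
cheek ends [array([28.9, 80. ]), array([70.6, 79.9]), array([28.8, 98.7]), array([70.5, 99.2])]
channel end mid z37 [ 35.73842954 173.98583379] [ 64.14285668 175.8783086 ]
fork [0.5971 0.0447] chend [0.6003 0.1326]
250 [123 125 120 126 126 125 124 116 127 189 232 222 220 221]
251 [127 126 126 124 122 124 127 119 129 191 230 222 224 221]
257 [130 131 125 127 126 129 124 132 192 232 225 219 219 220]
258 [126 126 128 125 123 125 123 128 191 231 225 225 220 222]
259 [126 124 127 126 128 123 125 123 190 233 224 222 220 221]
266 [126 126 125 126 126 125 126 122 126 194 232 222 219 220]
267 [126 130 125 125 125 126 125 120 128 198 231 225 220 219]
150 [220 219 220 221 221 140 139 140 105 203 192 185 192 193 192 198 198 185
 183 221 216]
170 [224 221 217 219 221 213 130 135 147 202 194 199 197 202 196 200 203 179
 200 222 221]
190 [223 222 220 220 230 191 133 126 177 206 214 160 121 129 129 130 128 117
 142 146 145]
```

The tongue end is flush with the cheeks once its lower height is allowed for, so the joint is within about 1 mm of 0. Next I'll go to the pin, hover with the gripper open and check.

>>> arm_command --travel '[[-0.182,0.468,-0.197],[-0.182,0.468,-0.197],[-0.182,0.468,-0.197],[-0.182,0.468,-0.197],[-0.182,0.468,-0.197],[-0.182,0.468,-0.197],[-0.182,0.468,-0.197],[-0.182,0.468,-0.197]]' --delta_rot '[[0,0,-0.228],[0,0,-0.228],[0,0,-0.228],[0,0,-0.228],[0,0,-0.228],[0,0,-0.228],[0,0,-0.228],[0,0,-0.228]]' --grip 1

```text
time_s: 9.78
tcp_pos: [0.5351, 0.2786, 0.1507]
eef_rot: [180.0, 0.0, 157.7]
contact_force: [-0.6, -1.2, 0.5]
gripper_width: 0.0743
gripper_force: 0.0
```

```bash
python3 - <<'E'
from h import *
c=cap('wrist','w4'); print(r.get_state()['tcp_pos'],r.get_state()['eef_rot'])
print(proj(c,[[.4536,.312,.007],[.5542,.2708,.007],[.5338,.2791,.007]]))
cv2.imwrite('pics/w4b.png',cv2.resize(c['img'][20:300,110:400,::-1],None,fx=2.1,fy=2.1,interpolation=cv2.INTER_CUBIC))
E
```

```text
[0.53510698 0.27866721 0.15068765] [1.79951580e+02 2.57227150e-02 1.57663699e+02]
[[257.98708393 102.88669339]
 [258.27901383 204.77423488]
 [258.17758907 185.68393065]]
```

View pics/w4b.png

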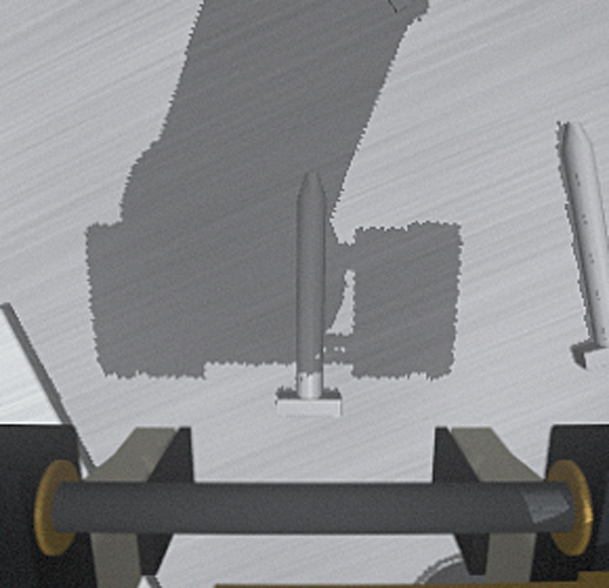

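The close wrist crop shows the pin between the open fingers, T head at (309,405) and nose at (312,172). The pin is centred and aligned with the tool.

```bash
python3 - <<'E'
from h import *
c=ld('w4'); P=lambda u,v:(110+(u+.5)/2.1-.5,20+(v+.5)/2.1-.5)
n=onz(c,P(312,172),.007);h=onz(c,P(309,398),.014);l=onz(c,P(297,300),.007);q=onz(c,P(326,300),.007)
print(n,h,np.linalg.norm((n-h)[:2]),np.degrees(np.arctan2(*(n-h)[1::-1])),(l+q)/2,np.linalg.norm(l-q))
u=(n-h)[:2]/np.linalg.norm((n-h)[:2]); m=((n+h)/2)[:2]; print('grasp',m-u*(.0565-.022))
E
```

```text
[0.45260371 0.31276532 0.007     ] [0.55628147 0.26828323 0.014     ] 0.11281726097137457 156.77864668155652 [0.51018458 0.28872703 0.007     ] 0.014800076188159907
grasp [0.53614769 0.27692146]
```

>>> arm_command --travel '[[0.002,-0.003,-0.1],[0.002,-0.003,-0.18],[0.002,-0.003,-0.23],[0.002,-0.003,-0.257],[0.002,-0.003,-0.257],[0.002,-0.003,-0.257]]' --delta_rot '[[0,0,-0.008],[0,0,-0.008],[0,0,-0.008],[0,0,-0.008],[0,0,-0.008],[0,0,-0.008]]' --grip 1

```text
time_s: 10.58
tcp_pos: [0.5361, 0.2785, 0.0227]
eef_rot: [179.9, 0.0, 157.0]
contact_force: [-0.3, 1.3, 0.2]
gripper_width: 0.0873
gripper_force: 0.0
```

>>> arm_command --travel '[[0,0,0],[0,0,0],[0,0,0],[0,0,0],[0,0,0],[0,0,0],[0,0,0],[0,0,0]]' --delta_rot '[[0,0,0],[0,0,0],[0,0,0],[0,0,0],[0,0,0],[0,0,0],[0,0,0],[0,0,0]]' --grip 0 --newtons 35

```text
time_s: 11.58
tcp_pos: [0.5354, 0.2781, 0.0215]
eef_rot: [-180.0, -0.0, 157.0]
contact_force: [0.6, 0.2, 0.1]
gripper_width: 0.0132
gripper_force: 22.6
```

>>> arm_command --travel '[[0,0,0.06],[0,0,0.14],[0.03,-0.02,0.24],[0.07,-0.06,0.257],[0.07,-0.06,0.257],[0.07,-0.06,0.257],[0.07,-0.06,0.257],[0.07,-0.06,0.257],[0.07,-0.06,0.257]]' --delta_rot '[[0,0,0],[0,0,0],[0,0,0.1],[0,0,0.21],[0,0,0.32],[0,0,0.43],[0,0,0.54],[0,0,0.6],[0,0,0.6]]'

```text
time_s: 12.7
tcp_pos: [0.5702, 0.2481, 0.1499]
eef_rot: [180.0, -0.0, -149.0]
contact_force: [-0.8, 0.2, -0.9]
gripper_width: 0.0128
gripper_force: 35.0
```

```bash
python3 - <<'E'
from h import *
s=r.get_state(); p=s['tcp_pos'];y=s['eef_rot'][2]; print(p,s['eef_rot'],s['gripper_width'],s['gripper_force'],s['joints'].round())
print((np.array([.6015,.162,.11])-p)/.5, ((-92-y)%360)/90)
E
```

```text
[0.57022611 0.24807136 0.14985336] [ 1.79995072e+02 -2.30997566e-02 -1.49007787e+02] 0.01275610735658054 34.98981535434723 [  41.   20.  -14.   -0.  -57. -100.]
[ 0.06254777 -0.17214272 -0.07970672] 0.6334198571091949
```

>>> arm_command --travel '[[0.02,-0.05,0],[0.04,-0.1,0],[0.062,-0.172,0],[0.062,-0.172,0],[0.062,-0.172,0],[0.062,-0.172,-0.08],[0.062,-0.172,-0.08],[0.062,-0.172,-0.08],[0.062,-0.172,-0.08]]' --delta_rot '[[0,0,0.1],[0,0,0.2],[0,0,0.31],[0,0,0.42],[0,0,0.53],[0,0,0.633],[0,0,0.633],[0,0,0.633],[0,0,0.633]]'

```text
time_s: 13.82
tcp_pos: [0.6022, 0.1626, 0.1115]
eef_rot: [-179.9, 0.1, -92.1]
contact_force: [0.1, 0.3, -0.1]
gripper_width: 0.0131
gripper_force: 35.0
```

```bash
python3 - <<'E'
from h import *
c=cap('wrist','w5'); cap('side','d5'); print(r.get_state()['tcp_pos'],r.get_state()['eef_rot'])
cv2.imwrite('pics/w5b.png',cv2.resize(c['img'][0:300,110:400,::-1],None,fx=2,fy=2,interpolation=cv2.INTER_CUBIC))
E
```

```text
[0.60195955 0.16252468 0.11127046] [-1.79909849e+02  5.27483591e-02 -9.20615027e+01]
```

View pics/w5b.png

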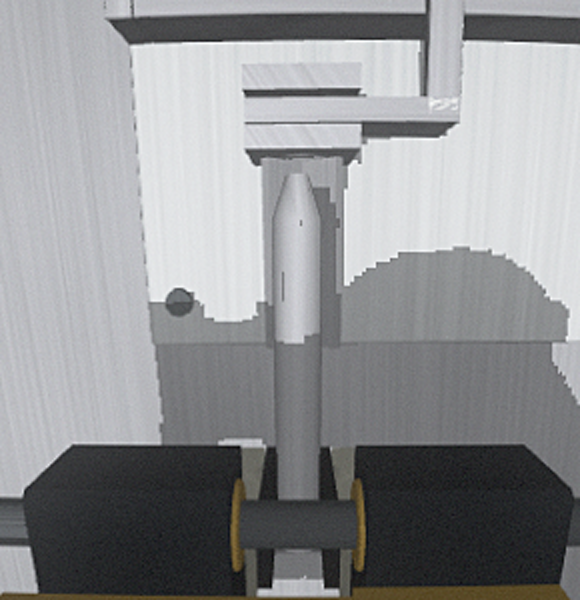

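The wrist view shows the pin level in the grip, nose at crop px (298,173). The channel is centred at about u=304 and the cheeks span u=246 to 360, with the tongue end flush at 245. I'll compute the offset.

```bash
python3 - <<'E'
from h import *
c=ld('w5'); P=lambda u,v:(110+(u+.5)/2-.5,(v+.5)/2-.5)
n=onz(c,P(298,174),.111-.0145); sh=onz(c,P(297.5,430),.111-.0145)
print('nose',n,'shaft',sh, 'yaw',np.degrees(np.arctan2(*(n-sh)[1::-1])))
for nm,l,q,z in [('outer cheek outer edge',(246,149),(361,149),.056),('inner cheek far edge',(243,64),(361,64),.056),('chan lips near cheek',(263,190),(344,190),.037),('chan lips end?',(265,300),(342,300),.037)]:
    a,b=onz(c,P(*l),z),onz(c,P(*q),z); print(nm,(a+b)/2,a[0]-b[0])
g=onz(c,P(300,342),.012); print('plate outer edge y',g)
x=c['img'][:, :,0]
print(x[95,235:290]);print(x[140,235:290])
E
```

```text
nose [0.60046619 0.07155429 0.0965    ] shaft [0.60344794 0.14562892 0.0965    ] yaw -92.30510021671562
outer cheek outer edge [0.59814165 0.05898864 0.056     ] 0.03923477935111663
inner cheek far edge [0.59767331 0.03222514 0.056     ] 0.039063323200223654
chan lips near cheek [0.59839425 0.07084496 0.037     ] 0.03082136121756629
chan lips end? [0.59988552 0.11263723 0.037     ] 0.030755879925057905
plate outer edge y [0.60202815 0.13446158 0.012     ]
[221 223 222 225 229 224 175 155 162 161 149 151 149 148 149 126 132 151
 166 169 176 184 193 201 202 192 185 188 170 137 146 102 112 109 114 114
 114 109 106 111 170 167 160 151 147 145 140 239 230 226 224 225 224 221
 224]
[227 219 221 215 222 229 232 176 156 158 155 131 131 151 162 174 121 179
 191 194 193 201 202 210 204 199 191 189 183 182 172 173 162 148 145 104
 114 111 113 112 113 115 103 145 148 146 129 234 225 228 211 223 139 133
 140]
```

>>> arm_command --travel '[[-0.004,-0.01,-0.03],[-0.004,-0.01,-0.06],[-0.004,-0.01,-0.085],[-0.004,-0.01,-0.105],[-0.004,-0.01,-0.115],[-0.004,-0.01,-0.119],[-0.004,-0.01,-0.119]]' --delta_rot '[[0,0,0],[0,0,0],[0,0,0],[0,0,0],[0,0,0],[0,0,0],[0,0,0]]'

```text
time_s: 14.8
tcp_pos: [0.5996, 0.1573, 0.0507]
eef_rot: [-180.0, 0.0, -92.0]
contact_force: [0.4, 0.3, -1.2]
gripper_width: 0.0132
gripper_force: 35.0
```

>>> arm_command --travel '[[0,0,-0.002],[0,0,-0.003],[0,0,-0.003],[0,0,-0.003]]' --delta_rot '[[0,0,0],[0,0,0],[0,0,0],[0,0,0]]'

```text
time_s: 15.3
tcp_pos: [0.5995, 0.1572, 0.0492]
eef_rot: [-180.0, 0.0, -92.0]
contact_force: [0.8, 0.7, -0.4]
gripper_width: 0.0128
gripper_force: 35.0
```

```bash
python3 - <<'E'
from h import *
c=cap('wrist','w6'); print(r.get_state()['tcp_pos'],r.get_state()['contact_force'],r.get_state()['moment'])
cv2.imwrite('pics/w6b.png',cv2.resize(c['img'][0:300,110:400,::-1],None,fx=2,fy=2,interpolation=cv2.INTER_CUBIC))
E
```

```text
[0.59949556 0.15720975 0.04917226] [ 0.31899791 -0.00746429 -0.593028  ] [0.14939249 0.06243416 0.01035502]
```

View pics/w6b.png

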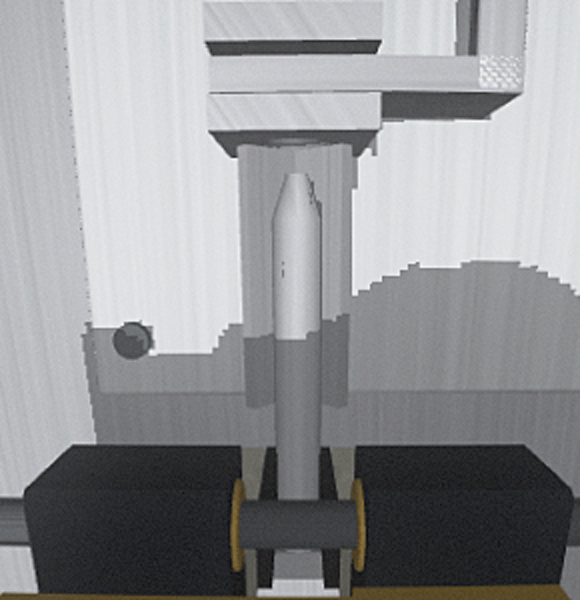

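The pin lies over the channel centre: pin at u=298, channel at 297, cheek hole at about 297. I'll lower until contact, release and rise.

>>> arm_command --travel '[[0,0,-0.001],[0,0,-0.002],[0,0,-0.002]]' --delta_rot '[[0,0,0],[0,0,0],[0,0,0]]'

```text
time_s: 15.72
tcp_pos: [0.5997, 0.1572, 0.0483]
eef_rot: [-180.0, 0.0, -92.0]
contact_force: [1.3, 0.1, 2.1]
gripper_width: 0.0131
gripper_force: 35.0
```

>>> arm_command --travel '[[0,0,0],[0,0,0],[0,0,0]]' --delta_rot '[[0,0,0],[0,0,0],[0,0,0]]' --grip 0.35

```text
time_s: 16.1
tcp_pos: [0.5993, 0.1571, 0.0479]
eef_rot: [180.0, -0.0, -92.0]
contact_force: [-0.2, 0.5, 0.2]
gripper_width: 0.0299
gripper_force: 0.0
```

>>> arm_command --travel '[[0,0,0.01],[0,0,0.04],[0,0,0.1],[0,0,0.14],[0,0.12,0.14],[0,0.12,0.14],[0,0.12,0.14]]' --delta_rot '[[0,0,0],[0,0,0],[0,0,0],[0,0,0],[0,0,0],[0,0,0],[0,0,0]]' --grip 0.6

```text
time_s: 16.98
tcp_pos: [0.5993, 0.2175, 0.1188]
eef_rot: [-180.0, 0.0, -91.9]
contact_force: [0.3, 0.1, 0.2]
gripper_width: 0.0526
gripper_force: 0.0
```

```bash
python3 - <<'E'
from h import *
c=cap('wrist','w7'); print(r.get_state()['tcp_pos'],r.get_state()['contact_force'])
cv2.imwrite('pics/w7b.png',cv2.resize(c['img'][0:300,110:400,::-1],None,fx=2,fy=2,interpolation=cv2.INTER_CUBIC))
E
```

```text
[0.59928607 0.21689978 0.11859072] [ 0.28250318 -0.15271626  0.87054796]
```

View pics/w7b.png

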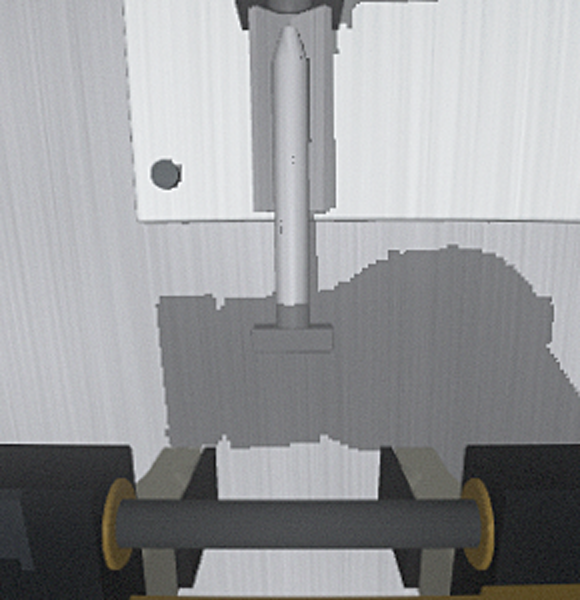

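The pin lies in the channel with its T level (head at crop px (292,340), nose at (290,30)). I'm now past the limit of 10 viewed pictures, so I'll view no more and check by measurement. Next I close the fingers and push the head squarely from behind, in small steps.

>>> arm_command --travel '[[0.008,0,0],[0.008,0,0],[0.008,0,0],[0.008,0,0],[0.008,0,-0.08],[0.008,0,-0.13],[0.008,0,-0.153],[0.008,0,-0.153],[0.008,0,-0.153]]' --delta_rot '[[0,0,0],[0,0,0],[0,0,0],[0,0,0],[0,0,0],[0,0,0],[0,0,0],[0,0,0],[0,0,0]]' --grip 0

```text
time_s: 18.15
tcp_pos: [0.6041, 0.2176, 0.0427]
eef_rot: [-179.9, 0.0, -92.0]
contact_force: [-0.0, 0.4, 0.2]
gripper_width: -0.0
gripper_force: 0.0
```

>>> arm_command --travel '[[0,-0.008,0],[-0.001,-0.016,0],[-0.001,-0.024,0],[-0.001,-0.032,0],[-0.001,-0.038,0],[-0.002,-0.044,0],[-0.002,-0.05,0],[-0.002,-0.05,0]]' --delta_rot '[[0,0,0],[0,0,0],[0,0,0],[0,0,0],[0,0,0],[0,0,0],[0,0,0],[0,0,0]]'

```text
time_s: 19.15
tcp_pos: [0.6023, 0.1919, 0.0415]
eef_rot: [180.0, -0.0, -92.0]
contact_force: [-0.2, -0.4, 0.3]
gripper_width: 0.0006
gripper_force: 0.0
```

>>> arm_command --travel '[[0,-0.005,0],[0,-0.01,0],[-0.001,-0.015,0],[-0.001,-0.02,0],[-0.001,-0.02,0]]' --delta_rot '[[0,0,0],[0,0,0],[0,0,0],[0,0,0],[0,0,0]]'

```text
time_s: 19.77
tcp_pos: [0.6017, 0.1818, 0.0415]
eef_rot: [180.0, -0.0, -92.0]
contact_force: [0.1, 0.3, -0.6]
gripper_width: 0.0005
gripper_force: 0.1
```

>>> arm_command --travel '[[0,-0.005,0],[0,-0.01,0],[-0.001,-0.015,0],[-0.001,-0.02,0],[-0.001,-0.02,0]]' --delta_rot '[[0,0,0],[0,0,0],[0,0,0],[0,0,0],[0,0,0]]'

```text
time_s: 20.4
tcp_pos: [0.6013, 0.1718, 0.0415]
eef_rot: [180.0, -0.0, -92.0]
contact_force: [-0.9, 0.6, -0.6]
gripper_width: 0.0007
gripper_force: 0.0
```

```bash
python3 - <<'E'
from h import *
c=cap('wrist','w8'); s=r.get_state(); print(s['tcp_pos'],s['contact_force'])
x=c['img'][:,:,0].astype(int)
for row in range(0,230,12): print(row,x[row,215:300:3])
print(proj(c,[[.5993,.0713,.034],[.6011,.133,.034],[.5985,.059,.056],[.598,.05,.056],[.6028,.1725,.041]]))
E
```

```text
[0.60116396 0.17183187 0.04146263] [ 0.20870095 -0.76244882 -0.87160229]
0 [192 196 192 191 193 189 190 192 189 189 189 188 188 189 190 190 189 183
 184 184 183 184 181 188 180 186 180 181 182]
12 [196 185 199 192 197 192 192 190 199 193 189 197 199 199 188 190 187 188
 193 193 193 191 197 196 188 191 195 195 195]
24 [194 195 201 197 189 194 177 176 172 166 165 168 166 164 169 156 144 146
 148 146 156 159 154 158 160 164 167 168 176]
36 [220  99  77  78  76  77  72  77  80  74  85 144 178 180 184 188 179 171
 151 105  81  76  76  77  71  79  72  71  73]
48 [221 216 217  88  68 160 158 143 147 147 130 144 175 183 189 188 180 169
 151 101 165 151 158 158 143 100  63 225 230]
60 [219 220 218 220 224 154 157 146 145 142 134 154 174 180 191 190 184 170
 145  99 166 150 157 158 139 142 183 221 222]
72 [221 222 221 221 221 150 156 147 149 143 149 143 177 181 189 192 183 173
 156  99 165 151 163 158 144 216 219 218 222]
84 [219 222 220 221 221 169 158 146 150 142 153 150 176 183 192 196 184 172
 155 100 167 155 165 162 141 232 221 219 222]
96 [218 226 221 220 218 186 162 149 150 143 151 152 
[... 868 characters left out ...]
 122 129 119 121
 110  88 110 110 106 107 108 117 125 122 119]
192 [123 125 124 124 124 119 118 121 121 121 118  97 114 124 126 120 114 114
 105  86 120 120 118 123 122 120 124 123 124]
204 [122 124 124 121 120 121 117 120 121 122 124 102 115 116 124 124 118 115
 101  89 118 119 122 122 117 116 123 123 121]
216 [115 121 116 114 120 104 118 115 112 114 108 103 106 104 110 117 107 108
 100 101 101  99  96  97  91 113 123 114 119]
228 [ 43  40  29  34  42  32  38  31  41  37  42 116 112 120 109 113 115 116
 126  34  30  37  33  38  27  27  30  34  37]
[[258.84682532  65.74388581]
 [259.61796854 183.13690591]
 [259.76936989  24.93676385]
 [260.19836247   1.71642705]
 [259.15513099 251.84884287]]
```

The shaft is inside the outer cheek's hole (full width at the cheek edge) and there is no resistance. I'll continue.

>>> arm_command --travel '[[0,-0.004,0],[0,-0.008,0],[-0.001,-0.012,0],[-0.001,-0.016,0],[-0.001,-0.016,0]]' --delta_rot '[[0,0,0],[0,0,0],[0,0,0],[0,0,0],[0,0,0]]'

```text
time_s: 21.08
tcp_pos: [0.6008, 0.1639, 0.0416]
eef_rot: [180.0, -0.0, -92.0]
contact_force: [-0.1, 0.2, -0.1]
gripper_width: 0.0003
gripper_force: 0.0
```

>>> arm_command --travel '[[0,-0.004,0],[0,-0.008,0],[0,-0.012,0],[-0.001,-0.014,0],[-0.001,-0.014,0]]' --delta_rot '[[0,0,0],[0,0,0],[0,0,0],[0,0,0],[0,0,0]]'

```text
time_s: 21.7
tcp_pos: [0.6004, 0.157, 0.0416]
eef_rot: [-180.0, -0.0, -92.0]
contact_force: [-0.3, 0.3, -0.4]
gripper_width: 0.0003
gripper_force: 0.1
```

>>> arm_command --travel '[[0,-0.002,0],[0,-0.004,0],[0,-0.006,0],[0,-0.006,0]]' --delta_rot '[[0,0,0],[0,0,0],[0,0,0],[0,0,0]]'

```text
time_s: 22.2
tcp_pos: [0.6004, 0.1541, 0.0415]
eef_rot: [180.0, -0.0, -92.0]
contact_force: [0.4, -0.2, -0.7]
gripper_width: 0.0003
gripper_force: 0.2
```

>>> arm_command --travel '[[0,-0.002,0],[0,-0.003,0],[0,-0.003,0]]' --delta_rot '[[0,0,0],[0,0,0],[0,0,0]]'

```text
time_s: 22.58
tcp_pos: [0.6005, 0.1539, 0.0416]
eef_rot: [-180.0, 0.1, -92.0]
contact_force: [-0.8, 7.4, -1.0]
gripper_width: 0.0004
gripper_force: 3.2
```

>>> arm_command --travel '[[0,-0.002,0],[0,-0.003,0],[0,-0.003,0]]' --delta_rot '[[0,0,0],[0,0,0],[0,0,0]]'

```text
time_s: 22.95
tcp_pos: [0.6005, 0.1537, 0.0416]
eef_rot: [-179.9, 0.2, -92.0]
contact_force: [-2.8, 12.1, -1.7]
gripper_width: 0.0001
gripper_force: 6.2
```

It stopped firmly at y=0.1537, matching the expected head-home position within about 1 mm; the force peaked at 12 N. I'll back off and check.

>>> arm_command --travel '[[0,0.01,0],[0,0.04,0],[0,0.08,0.04],[0,0.1,0.16],[0,0.1,0.24],[0,0.1,0.24],[0,0.1,0.24],[0,0.1,0.24]]' --delta_rot '[[0,0,0],[0,0,0],[0,0,0],[0,0,0],[0,0,0],[0,0,0],[0,0,0],[0,0,0]]'

```text
time_s: 23.95
tcp_pos: [0.5998, 0.2009, 0.1602]
eef_rot: [179.9, -0.1, -92.0]
contact_force: [1.2, 0.1, -0.8]
gripper_width: 0.0003
gripper_force: 0.0
```

```bash
python3 - <<'E'
from h import *
c=cap('wrist','w9'); s=r.get_state(); print(s['tcp_pos'],s['contact_force'])
x=c['img'][:,:,0].astype(int)
q=proj(c,[[.601,.133,.037],[.601,.143,.041],[.5975,.018,.034],[.598,.05,.056]]); print(q)
u=int(q[0,0])
v=int(q[0,1])
for du in (-16,-14,-12,-9,-6,0,6,9,12,14,16): print(du,x[v-24:v+34,u+du])
for row in range(max(0,v-12),v+24,4): print(row,x[row,u-30:u+31:2])
E
```

```text
[0.59984876 0.20082181 0.16022253] [-0.94729541 -0.67380103  0.00572811]
[[256.30950042 125.73613608]
 [256.68690887 136.55446981]
 [255.33321423  -6.40875392]
 [255.96795376  23.91224705]]
-16 [195 197 198 196 199 211 212 208 212 211 210 212 207 209 212 225 222 222
 225 225 225 226 222 225 236 135 220 210 211 207 206 207 207 210 196 142
 196 193 197 197 196 192 197 194 193 196 199 182 114 125 128 123 125 126
 125 123 123 122]
-14 [157 153 158 161 161 159 158 157 160 154 157 157 152 156 156 155 157 153
 156 153 156 153 157 158 152 112 218 210 206 202 203 208 206 207 194 142
 202 202 200 196 198 198 200 200 199 198 198 177 114 118 125 124 124 126
 125 125 128 123]
-12 [150 150 150 150 153 148 152 149 150 154 149 150 150 154 154 149 151 152
 148 150 152 150 152 151 147 145 221 207 208 208 207 202 207 209 195 142
 195 188 194 191 193 190 191 188 189 193 194 195 198 182 116 127 123 125
 124 129 128 127]
-9 [152 151 153 151 149 150 147 151 148 150 148 150 149 152 146 153 151 149
 147 150 149 147 147 151 148 174 220 205 205 208 204 209 209 203 199 166
 201 190 195 196 190 191 199 192 193 1
[... 2208 characters left out ...]
 103 102 100 105 138 134 227 223 223 224 228]
129 [197 204 195 199 202 194 170 211 206 208 206 209 204 207 203 207 207 204
 210 207 211 209 208 212 100 125 203 192 194 194 196]
133 [190 194 199 190 196 188 156 207 206 207 205 203 202 203 206 210 205 207
 209 208 208 209 209 213  93 192 194 191 198 190 202]
137 [186 190 192 190 197 190 193 196 202 195 197 194 195 195 197 192 194 194
 194 196 195 196 192 197 193 188 195 196 120 115 123]
141 [193 191 196 191 192 191 192 196 198 193 195 190 192 179 185 119 126 127
 128 124 115 114 112 119 114 122 123 123 129 124 120]
145 [121 176 194 195 189 190 193 193 199 189 193 189 193 134 126 125 124 126
 128 127 127 123 122 128 125 126 129 124 121 121 123]
```

The head abuts the channel end: its front edge at row 126 directly follows the channel lip at row 125, with no gap beyond a pixel (about 1 mm). Its T is square. The robot is clear, so I'm handing in.

```bash
python3 -c "
from plant import close_job
print(close_job())"
```

```text
the job is handed in; nothing more can be done
None
```

The job is handed in at about 24 s: the cross bar is in line and the pin is through fork and tongue with its head home (push stopped at 12 N, by measurement, no verdict returned); I viewed 12 pictures, two over the limit of 10.

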